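# Sieve the small grinding balls out of the large ones

## Task

Sort the grinding balls: take the sieve by its black grip and, keeping it down on the deck of the sorting box, shake it side to side, running it up against the rubber stop at each end at least twice, each time until you feel it press on the rubber (some 5 N is enough, never over 20 N), until all five small balls have dropped through into the trough. Then lift the sieve with the three large balls in it across to the blue wash tray, seat it fully and level inside the rim without forcing it, and let go. Leave the bottle and the beaker where they stand.

Things in the scene. Friction and masses are not known exactly. Their poses are not given: they have to be found in the camera images.
- catch_box: White sorting box with a dark steel deck on top, fixed, 250 (its y) x 112 (x) x 62 mm; origin under its centre, z up, -x its front. The deck is flat, 62 mm up. A guide rail 18 mm high runs along y at each long edge; 99 mm clear between the rails. A chute under the mouth leads to an open trough on the front (x -100 to -54, y -42 to 42 mm, rim 30 mm high).
- mouth (a point): Centre of the chute mouth in the middle of the deck, at deck height: an opening 40 mm along the box's y and 84 mm along x. The sieve's end slots come over it only when the sieve is 17 mm or more off the middle.
- left_stop: Aluminium bracket fixed at the +y end of the deck; origin on the deck 114 mm from the box's centre. Its screw carries a rubber tip 28 mm above the deck. The screw's setting varies and is not measured: the tip's face is 78 to 94 mm from the box's centre, so the sieve meets it 18 to 34 mm off the middle. The rubber gives about 0.2 mm per newton for 4 mm, then is solid.
- right_stop: The same kind of stop at the -y end of the deck, its screw set independently of the other.
- sieve: Loose steel hand sieve, outside 96 (its x) x 120 (y) x 34 mm, about 0.35 kg plus 0.25 kg of balls; origin under its floor's centre. Stands on the deck between the rails (1.5 mm play each), its y along the box's. Floor 5 mm thick: 4 slots along x, 15 wide, 78 long, at y = -35, -14, 14, 35; a solid strip 14.5 wide at each y end. A small ball in a slot stands on the deck and is dragged along.
- sieve_grip (a point): Centre of the sieve's black grip, 56 (sieve x) x 18 (sieve y) x 26 mm, on a steel bail over the middle of the sieve, 62 mm above the sieve's underside; bail and grip run along the sieve's x.
- wash_tray: Shallow blue plastic tray, fixed, inside 101 (its x) x 125 (y) mm, floor 4 mm thick; rim upright to 14 mm, then flared to 24 mm (9 mm wider per side) as a lead-in. Origin under its centre. The sieve fits with 2.5 mm play all round, long side along the tray's y, either way round; its underside is then 4 mm above the worktop.
- wash_bottle: White squeeze bottle with a red spout, 67 x 104 x 181 mm, loose; origin under its centre. A bystander.
- glass_beaker: Glass beaker, 73 x 79 x 95 mm, loose; origin under its centre. A bystander.
- large_1_center (a point): Centre of a large dark metal grinding ball, 20 mm diameter, 62 g; starts in the sieve. Too large for the slots.
- large_2_center (a point): Centre of a large dark metal grinding ball, 20 mm diameter, 62 g; starts in the sieve. Too large for the slots.
- large_3_center (a point): Centre of a large dark metal grinding ball, 20 mm diameter, 62 g; starts in the sieve. Too large for the slots.
- small_1_center (a point): Centre of a small bright metal grinding ball, 12 mm diameter, 13.5 g; starts on a solid end strip of the sieve's floor. Rolls easily.
- small_2_center (a point): Centre of a small bright metal grinding ball, 12 mm diameter, 13.5 g; starts on a solid end strip of the sieve's floor. Rolls easily.
- small_3_center (a point): Centre of a small bright metal grinding ball, 12 mm diameter, 13.5 g; starts on a solid end strip of the sieve's floor. Rolls easily.
- small_4_center (a point): Centre of a small bright metal grinding ball, 12 mm diameter, 13.5 g; starts on a solid end strip of the sieve's floor. Rolls easily.
- small_5_center (a point): Centre of a small bright metal grinding ball, 12 mm diameter, 13.5 g; starts on a solid end strip of the sieve's floor. Rolls easily.
There are look-alikes about, which are no part of the job. Several things have the shape of the wash_tray; the one meant has the colours described above.

How it is judged (in metres and radians):
On the way, in this order (a step that is already met when the one before it is completed fails the run):
1. the sieve, down on the deck, is run against the left rubber stop with more than 4 N (contact force between sieve and left_stop above 4 N and z of sieve in the frame of catch_box between 0.055 and 0.066 m), for 0.05 s.
2. the sieve, down on the deck, is run against the right rubber stop with more than 4 N (contact force between sieve and right_stop above 4 N and z of sieve in the frame of catch_box between 0.055 and 0.066 m), for 0.05 s.
3. the sieve, down on the deck, is run against the left rubber stop with more than 4 N (all of step 1), for 0.05 s.
At the end, for the whole second after the job is handed in: Small balls all in the box's chute or trough; large balls all in the sieve; sieve in the wash tray: underside within 3 mm of its floor, centre within 6 mm of the tray's, turned under 0.08 rad, tilted under 0.04 rad, at rest, released (x of small_1_center in the frame of catch_box between -0.1 and 0.054 m and y of small_1_center in the frame of catch_box between -0.044 and 0.044 m and z of small_1_center in the frame of catch_box between 0 and 0.05 m and x of small_2_center in the frame of catch_box between -0.1 and 0.054 m and y of small_2_center in the frame of catch_box between -0.044 and 0.044 m and z of small_2_center in the frame of catch_box between 0 and 0.05 m and x of small_3_center in the frame of catch_box between -0.1 and 0.054 m and y of small_3_center in the frame of catch_box between -0.044 and 0.044 m and z of small_3_center in the frame of catch_box between 0 and 0.05 m and x of small_4_center in the frame of catch_box between -0.1 and 0.054 m and y of small_4_center in the frame of catch_box between -0.044 and 0.044 m and z of small_4_center in the frame of catch_box between 0 and 0.05 m and x of small_5_center in the frame of catch_box between -0.1 and 0.054 m and y of small_5_center in the frame of catch_box between -0.044 and 0.044 m and z of small_5_center in the frame of catch_box between 0 and 0.05 m and x of large_1_center in the frame of sieve between -0.048 and 0.048 m and y of large_1_center in the frame of sieve between -0.06 and 0.06 m and z of large_1_center in the frame of sieve between 0 and 0.04 m and x of large_2_center in the frame of sieve between -0.048 and 0.048 m and y of large_2_center in the frame of sieve between -0.06 and 0.06 m and z of large_2_center in the frame of sieve between 0 and 0.04 m and x of large_3_center in the frame of sieve between -0.048 and 0.048 m and y of large_3_center in the frame of sieve between -0.06 and 0.06 m and z of large_3_center in the frame of sieve between 0 and 0.04 m and z of sieve in the frame of wash_tray between 0.001 and 0.007 m and horizontal distance between sieve and wash_tray below 0.006 m and angle between the y axis of sieve and the y axis of wash_tray, either way round below 0.08 rad and angle between sieve's own z axis and vertical below 0.04 rad and linear speed of sieve below 0.01 m/s); the robot touches nothing.
It fails at once if the sieve slams or presses against a stop with more than 20 N (contact force between sieve and left_stop above 20 N or contact force between sieve and right_stop above 20 N).
It fails at once if the sieve is forced into the tray with more than 40 N (contact force between sieve and wash_tray above 40 N).
It fails at once if the wash bottle or the beaker is moved by more than 15 mm (distance of any of wash_bottle, glass_beaker from where it was at the start of the episode above 0.015 m).
It also fails if it takes over 64 s, if anything falls off the work surface, if the arm or the gripper's body presses on something with over 40 N, if the wrist force passes 120 N, or if a joint passes its speed limit or range.

## Robot

A 6-joint arm with a two-finger parallel gripper is mounted at the origin on a cart in front of the work surface, level with it; the furniture and walls round the work are solid. World frame = base frame: x ahead of the robot, y to its left, z up, the work surface at z = 0. Lengths are in mm, angles in rad, forces in N, time in s.
With the tool pointing down it reaches from about 350 to 725 mm from the base axis. Payload 6 kg.
Tool frame: the origin (TCP) lies midway between the tips of the shut fingers; the grasp point (between the pads) lies 19 mm behind it; z points along the fingers, y is the line along which they close (so a half turn about z gives the same grasp; the last joint's range is limited). The gripper opens to 85 mm and grips with 20 to 120 N. Pads are 22 mm wide; open, the fingers measure 114 mm over their backs; the gripper's body (76 mm by 85 mm) begins 54 mm behind the grasp point. The pads swing forward as they close: fully open they stand 13 mm farther back than shut.
Start: joints at [-0.789, 0.04, 0.085, 0, -1.615, -0.334], TCP at [259.795, -540.814, 231.261] pointing down, gripper open.
Joint ranges: [-2.56, 2.56], [-1.29, 2.01], [-1.08, 1.49], [-3.29, 1.98], [-2.81, -0.18], [-2.99, 2.99]. Speed limits (rad/s): [2.57, 2.57, 3.01, 3.14, 3.14, 3.14].

## Interface

Orientations are given as a unit quaternion [w, x, y, z].
In Python, from bench import r, camera, camera_info, find_in gives the robot as it stands.
- The arm moves only by the shell command python3 -m inch 'ROWS' [FORCE]. ROWS is JSON, one flat list of numbers, 5 for each row, row after row: the opening, from 0 (shut) to 1 (fully open), then the shift along the tool's x, y, z in units of 30 mm (1.0 is 30 mm), then the turn about the tool's z in units of 8 degrees (1.0 is 8 degrees). In form: [hand, dx, dy, dz, spin, hand, dx, dy, dz, spin, ...]. A call has 1 to 20 rows; each row shifts and turns the commanded pose from where the row before left it, along the tool's axes as they then stand; what a row does not reach is not made up. A row lasts 1/10 s, in which the tool goes at most 50 mm and 8.59 degrees, less where a joint would pass 70% of its speed; a pose out of reach is approached as far as the arm can. A call with a number of a shift or a turn outside -1 to 1 is refused whole. A call with a gripper value outside its range is refused whole. The fingers move at their own pace and stop on an object; FORCE is the grip in N (left out, the last holds). Time passes only in rows, so rows that do not move let the fingers close. It gives the time, the measured TCP pose, the force, the opening and the grip force at its end, in the units of the state.
- r.sense(): the state, without advancing time (a new reading comes with each control period).
- camera(name): name is "scene" or "top" or "wrist"; returns the picture (384x512x3 uint8, blue, green, red); there is no depth.
- camera_info(name): a dict with "camera_matrix" (3x3 intrinsics, pixels), "dist_coeffs" ([k1, k2, p1, p2, k3] as OpenCV has them; the pictures are not rectified), "R" (3x3) and "t" (3): a world point X has camera coordinates R X + t. Camera axes: x right, y down, z forward; pixel columns grow to the right and rows downward; lengths in mm; the calibration is good to about 2 mm. A picture is of the moment at which its call begins: read the wrist's pose just before it. camera_info takes no time and is no camera call; for the wrist camera it gives the pose at the moment of the call.
- r.sign_off(): hands the job in; it is judged then, once.
Trained networks look in the newest picture that a camera, given by its name, has taken for a name from the list of things; names that differ only in an ending like _2 or _b are one class to them, and where a whole thing is asked for, a point or a joint stands for the part that bears it (a point fixed in the world has none). Each returns a list of dicts, best first, with "score" (0 to 1); they miss things now and then, are a little off and sometimes report something else, mostly with a low value. They report only what shows in the picture. A call takes as long as a camera call. They do not tell look-alikes from the thing itself.
- find_in(camera, name): "location" ([x, y, z] in mm, in world coordinates, good to about 4 mm: the middle of the surface that is visible of it).
The state is a dict: "time_s": time; "q": joint angles; "dq": joint speeds; "effort": joint torques, N m; "eef_pos": TCP position; "eef_rot": TCP orientation; "wrist_force": force on the tool from outside, world axes, zero at the start; "torque": the same for the moment, N m; "opening": opening from 0.0 (shut) to 1.0 (fully open); "finger_force": force on a finger pad.
Only numpy, scipy, OpenCV 4.12 (cv2) and the standard library are available. Lean on these libraries where they do the work, as an engineer would, in place of code of your own. Each camera call takes 0.05 s, during which the arm holds its last target. There are 200 camera calls.

## Working session

There is one attempt and no reset: what is moved stays moved. The work goes in short steps, Python scripts to look and compute and a shell command to move; the robot and the scene stay as the last step left them, time stands still between calls to the robot, and variables do not carry over. Pictures are saved under pics/ and viewed, at most 10 in all, crops included, and the job is handed in when it is done.

```bash
mkdir -p pics; ls; python3 - <<'E'
from bench import r,camera,camera_info,find_in
import cv2,numpy as np
a=camera("scene");b=camera("top")
cv2.imwrite("pics/a.png",np.vstack([a,b])[:, :] if 0 else cv2.resize(np.hstack([a,b]),(800,300)))
cv2.imwrite("pics/top.png",cv2.resize(b,(800,600)))
for n in ["catch_box","mouth","left_stop","right_stop","sieve","sieve_grip","wash_tray","wash_bottle","glass_beaker","small_1_center","large_1_center"]:
  for c in ["top","scene"]:
    print(n,c,[(round(d["score"],2),np.round(d["location"]).tolist()) for d in find_in(c,n)[:5]])
s=r.sense();print(s["time_s"],s["eef_pos"],s["eef_rot"],s["opening"],s["wrist_force"])
E
```

```text
pics
catch_box top [(0.95, [450.0, -290.0, 57.0]), (0.45, [648.0, -152.0, 124.0])]
catch_box scene [(0.77, [414.0, -318.0, 42.0])]
mouth top [(0.68, [446.0, -294.0, 64.0])]
mouth scene [(0.9, [417.0, -316.0, 48.0])]
left_stop top [(0.55, [469.0, -178.0, 94.0])]
left_stop scene []
right_stop top [(0.68, [471.0, -293.0, 78.0]), (0.51, [468.0, -409.0, 94.0])]
right_stop scene [(0.6, [462.0, -410.0, 89.0])]
sieve top [(0.85, [470.0, -292.0, 75.0])]
sieve scene [(0.77, [474.0, -304.0, 88.0])]
sieve_grip top [(0.89, [475.0, -299.0, 81.0]), (0.69, [649.0, -151.0, 124.0]), (0.63, [686.0, 116.0, 35.0])]
sieve_grip scene [(0.76, [473.0, -303.0, 90.0])]
wash_tray top [(0.93, [536.0, 292.0, -1.0]), (0.69, [329.0, 360.0, 6.0])]
wash_tray scene [(0.66, [378.0, 324.0, 14.0]), (0.64, [540.0, 291.0, 5.0])]
wash_bottle top [(0.55, [646.0, -153.0, 125.0])]
wash_bottle scene [(0.64, [638.0, -170.0, 89.0]), (0.23, [416.0, -318.0, 44.0])]
glass_beaker top [(0.56, [687.0, 117.0, 37.0])]
glass_beaker scene [(0.97, [659.0, 95.0, 66.0])]
small_1_center top []
small_1_center scene []
large_1_center top []
large_1_center scene []
1.2 [ 259.77897028 -540.80894941  231.24156208] [-4.68205911e-05 -2.22021638e-01  9.75041735e-01  6.63560237e-05] 0.9997459685866472 [ 0.25265542  0.32545991 -0.07945289]
```

View pics/top.png

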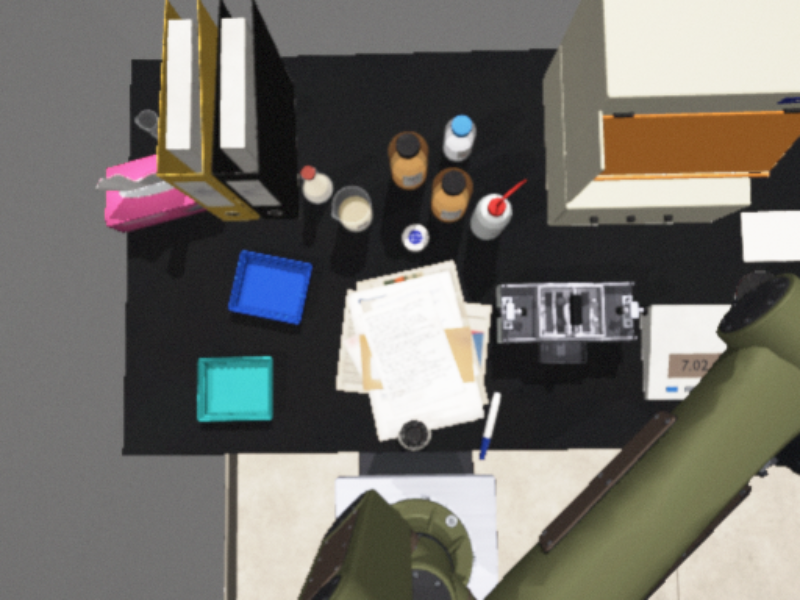

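View pics/a.png

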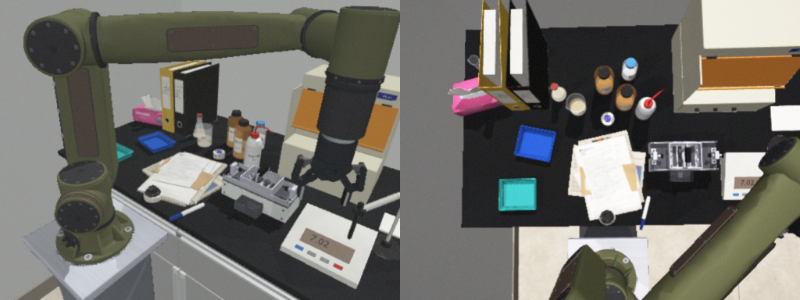

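Two tray look-alikes show in the top view: a blue one at (270,288) and a teal one at (235,388). The description says blue, so (270,288) is the one meant. I'll confirm it in an enlarged crop and measure its pose.

```bash
cat > h.py <<'E'
from bench import r,camera,camera_info,find_in
import cv2,numpy as np
def w2(px,z,ci):
    "pixels -> world xy on plane z"
    K=np.array(ci["camera_matrix"],float);D=np.array(ci["dist_coeffs"],float);R=np.array(ci["R"]);t=np.array(ci["t"])
    u=cv2.undistortPoints(np.array(px,float).reshape(-1,1,2),K,D).reshape(-1,2)
    d=np.c_[u,np.ones(len(u))]@R; c=-R.T@t
    return (c+d*((z-c[2])/d[:,2])[:,None])[:,:2]
def proj(X,ci):
    R=np.array(ci["R"]);return cv2.projectPoints(np.array(X,float).reshape(-1,1,3),cv2.Rodrigues(R)[0],np.array(ci["t"],float),np.array(ci["camera_matrix"],float),np.array(ci["dist_coeffs"],float))[0].reshape(-1,2)
def tray(img,ci,z=24):
    h=cv2.cvtColor(img,cv2.COLOR_BGR2HSV)
    m=cv2.inRange(h,(106,120,50),(125,255,255))
    cs,_=cv2.findContours(m,cv2.RETR_EXTERNAL,cv2.CHAIN_APPROX_NONE)
    c=max(cs,key=cv2.contourArea).reshape(-1,2)
    return cv2.minAreaRect(w2(c,z,ci).astype(np.float32)),c
E
python3 - <<'E'
from h import *
b=camera("top");ci=camera_info("top")
rect,c=tray(b,ci);print(rect,c.mean(0),np.round(cv2.boxPoints(rect)))
cam=-np.array(ci["R"]).T@ci["t"];print("cam",cam)
# model check: draw box pose guess (469,-293,yaw0)
p=proj([[469+x,-293+y,z] for x,y,z in[(-56,-125,62),(-56,125,62),(56,125,62),(56,-125,62)]],ci)
v=b.copy();cv2.polylines(v,[np.int32(p)],True,(0,255,0),1)
l=cv2.resize(b[150:280,110:270],None,fx=3,fy=3);q=cv2.resize(v[165:245,305:425],None,fx=3.3,fy=3.3)
H=max(l.shape[0],q.shape[0]);f=lambda a:cv2.copyMakeBorder(a,0,H-a.shape[0],0,0,cv2.BORDER_CONSTANT)
o=np.hstack([f(l),f(q)]);o=cv2.resize(o,None,fx=min(1,800/o.shape[1]),fy=min(1,800/o.shape[1]));cv2.imwrite("pics/c.png",o);print(o.shape)
print(w2([[575*.64,310*.64]],137,ci))
E
```

```text
((535.3648071289062, 283.57061767578125), (154.7561798095703, 130.61558532714844), 77.38618469238281) [172.51807229 183.39156627] [[455. 222.]
 [582. 194.]
 [616. 345.]
 [489. 373.]]
cam [ 407.26595058   -7.43210515 1191.16252117]
(356, 800, 3)
[[ 469.20993388 -295.12550713]]
```

View pics/c.png

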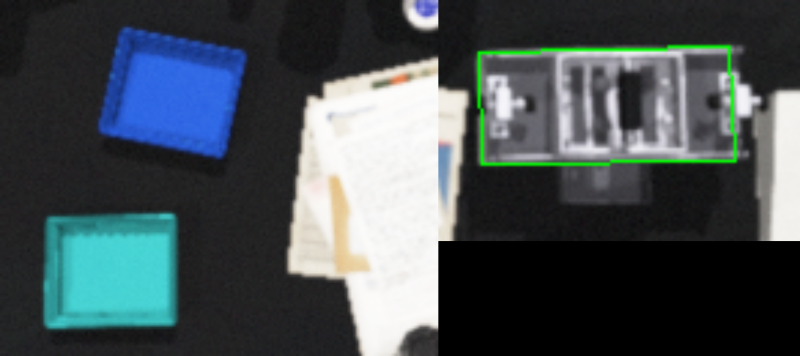

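The left crop confirms the blue tray (upper left, about (172,93)), turned about -12.6°; the teal one at (112,270) is the look-alike. The sieve sits mid-deck with its black grip at (630,100) in the crop. The box is close to yaw 0. Next I move over the grip.

```bash
python3 -m inch '[1,-0.98,0.437,0,0,1,-0.98,0.437,0,0,1,-0.98,0.437,0,0,1,-0.98,0.437,0,0,1,-0.98,0.437,0,0,1,-0.98,0.437,0,0,1,-0.98,0.437,0,0,1,-0.98,0.437,0,0,1,-0.98,0.437,0,0,1,-0.98,0.437,0,0,1,0,0,0,0.8,1,0,0,0,0.8,1,0,0,0,0.8,1,0,0,0,0.8,1,0,0,0,0,1,0,0,0,0]' 80
python3 - <<'E'
from h import *
b=camera("wrist");ci=camera_info("wrist");cv2.imwrite("pics/w1.png",cv2.resize(b,(800,600)))
s=r.sense();print(s["time_s"],s["eef_pos"],s["eef_rot"],s["wrist_force"]);print(-np.array(ci["R"]).T@ci["t"],ci["R"])
for n in ["mouth","sieve","sieve_grip","left_stop","right_stop","catch_box","small_1_center","large_1_center"]:print(n,[(round(d["score"],2),np.round(d["location"]).tolist(),proj(d["location"],ci).round().tolist()) for d in find_in("wrist",n)])
E
```

```text
time_s: 2.85
eef_pos: [468.0, -295.3, 231.3]
eef_rot: [-0.0, -0.002, 1.0, 0.0]
wrist_force: [0.7, -0.6, -0.4]
opening: 1.001
finger_force: 0.0
2.9 [ 468.04570003 -295.3579398   231.31336995] [ 2.21935631e-05 -1.81428227e-03  9.99998354e-01  2.91705265e-05] [0.12496552 0.54947317 0.73756271]
[ 384.3901115  -296.74602225  374.00679788] [[-4.20995221e-03  9.99991086e-01  3.21603261e-04]
 [ 9.45689158e-01  3.87680383e-03  3.25049208e-01]
 [ 3.25045063e-01  1.67257835e-03 -9.45697049e-01]]
mouth [(0.83, [438.0, -297.0, 64.0], [[262.0, 144.0]])]
sieve [(0.63, [470.0, -297.0, 84.0], [[263.0, 178.0]]), (0.27, [489.0, -286.0, 75.0], [[272.0, 192.0]])]
sieve_grip [(0.57, [469.0, -299.0, 84.0], [[260.0, 177.0]])]
left_stop [(0.8, [465.0, -185.0, 92.0], [[372.0, 176.0]]), (0.36, [488.0, -349.0, 76.0], [[215.0, 191.0]])]
right_stop [(0.78, [467.0, -404.0, 97.0], [[156.0, 178.0]])]
catch_box [(0.93, [438.0, -299.0, 63.0], [[261.0, 144.0]])]
small_1_center [(0.57, [444.0, -248.0, 78.0], [[309.0, 152.0]])]
large_1_center [(0.71, [452.0, -285.0, 80.0], [[274.0, 160.0]])]
```

View pics/w1.png

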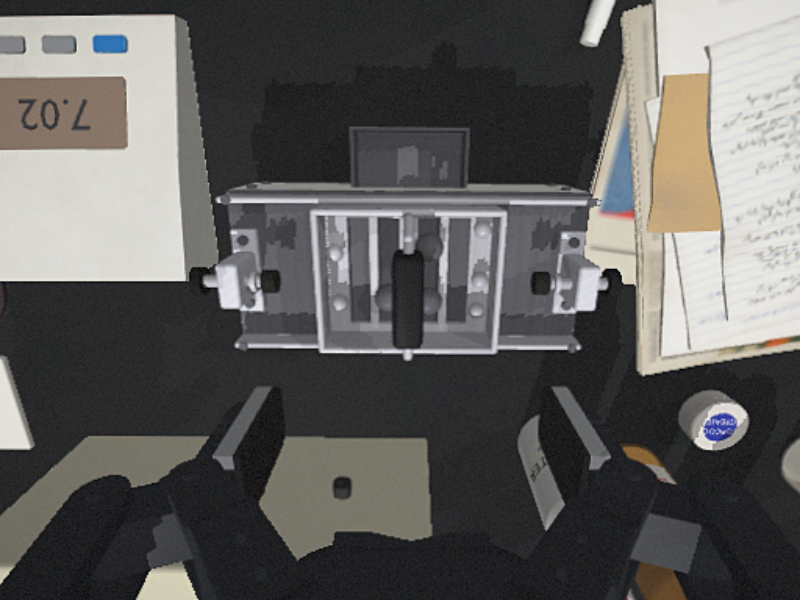

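The wrist picture shows the grip at (407,300), three small balls on the right strip (480,270) and two on the left (337,280). The rubber tips are at (533,283), +y, and (279,282), -y.

```bash
python3 - <<'E'
from h import *
ci=camera_info("wrist");s=.64
f=lambda p,z:w2(np.array(p)*s,z,ci).round(1).tolist()
print("grip ends",f([[407,252],[407,348]],137))
print("tips L,R",f([[533,283],[279,282]],90))
print("sieve corners",f([[311,212],[507,208],[502,352],[319,354]],96))
print("rails",f([[220,200],[598,202],[578,347],[236,347]],80))
E
```

```text
grip ends [[440.1, -298.4], [497.0, -298.5]]
tips L,R [[471.9, -215.5], [471.5, -383.4]]
sieve corners [[424.7, -357.7], [422.0, -237.5], [519.4, -234.0], [521.1, -359.0]]
rails [[419.3, -419.5], [420.2, -175.5], [523.1, -175.9], [523.5, -422.1]]
```

```bash
python3 -m inch '[1,-0.05,-0.1,0.8,0,1,0,0,0.8,0,1,0,0,0.8,0,1,0,0,0.8,0,1,0,0,0.5,0,1,0,0,0.4,0,1,0,0,0,0,0,0,0,0,0,0,0,0,0,0,0,0,0,0,0,0,0,0,0,0,0,0,0,0,0,0,0,0,0,0,0,0,0,0,0]' 80
```

```text
time_s: 4.7
eef_pos: [469.8, -298.4, 108.9]
eef_rot: [0.0, -0.001, 1.0, -0.0]
wrist_force: [0.3, 1.4, 3.7]
opening: 0.194
finger_force: 79.3
```

```bash
python3 -m inch '[0,0,0.2,0,0,0,0,0.2,0,0,0,0,0.15,0,0,0,0,0.05,0,0,0,0,0,0,0]'; python3 -m inch '[0,0,0.05,0,0,0,0,0.03,0,0,0,0,0,0,0]'
```

```text
time_s: 5.2
eef_pos: [469.7, -280.0, 108.9]
eef_rot: [0.0, -0.001, 1.0, -0.0]
wrist_force: [-0.8, -0.5, 6.7]
opening: 0.194
finger_force: 79.8
time_s: 5.5
eef_pos: [469.8, -278.1, 108.9]
eef_rot: [0.0, -0.001, 1.0, -0.0]
wrist_force: [1.1, -1.7, 5.8]
opening: 0.198
finger_force: 79.7
```

```bash
for i in 1; do python3 -m inch '[0,0,0.05,0,0,0,0,0,0,0]' | grep -E "eef_pos|wrist"; python3 -m inch '[0,0,0.03,0,0,0,0,0,0,0]' | grep -E "eef_pos|wrist"; python3 -m inch '[0,0,0.03,0,0,0,0,0,0,0]' | grep -E "eef_pos|wrist";done
```

```text
eef_pos: [469.8, -276.6, 108.9]
wrist_force: [-0.3, -2.9, 4.6]
eef_pos: [469.8, -275.7, 108.9]
wrist_force: [0.3, -3.3, 6.2]
eef_pos: [469.8, -274.9, 108.9]
wrist_force: [-0.3, -3.6, 6.3]
```

```bash
python3 -m inch '[0,0,0.03,0,0,0,0,0,0,0]' | grep -E "eef_pos|wrist"; python3 -m inch '[0,0,0.03,0,0,0,0,0,0,0]' | grep -E "eef_pos|wrist"; python3 -m inch '[0,0,0.02,0,0,0,0,0,0,0]' | grep -E "eef_pos|wrist"
```

```text
eef_pos: [469.7, -274.3, 108.9]
wrist_force: [-0.6, -4.8, 4.8]
eef_pos: [469.7, -273.8, 108.9]
wrist_force: [1.3, -7.6, 3.6]
eef_pos: [469.7, -273.6, 109.0]
wrist_force: [0.5, -9.0, 3.3]
```

```bash
python3 - <<'E'
from h import *
b=camera("wrist");ci=camera_info("wrist");cv2.imwrite("pics/w2.png",cv2.resize(b[60:320,60:460],(800,520)))
s=r.sense();print(s["eef_pos"],s["wrist_force"],s["torque"])
E
```

```text
[ 469.70005766 -273.57007577  109.00762796] [ 0.39754748 -8.48699074  3.35908471] [-2.73681818 -0.29072899 -0.01829036]
```

View pics/w2.png

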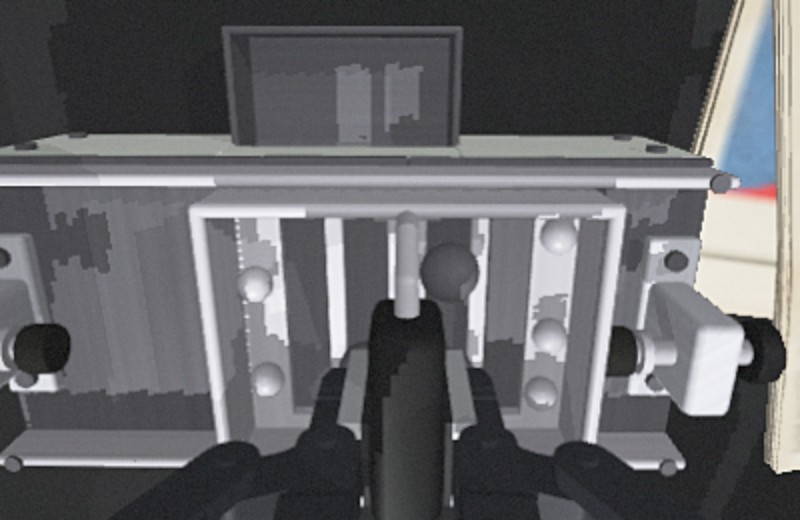

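The sieve is pressed on the left tip (about (620,350) in the crop), and all five balls are still on the end strips. I'll press a little more, then move briskly right.

```bash
python3 -m inch '[0,0,0.02,0,0,0,0,0,0,0]' | grep -E "eef_pos|wrist"; python3 -m inch '[0,0,-0.5,0,0,0,0,-0.98,0,0,0,0,0,0,0,0,0,0,0,0]'| grep -E "eef_pos|wrist"; python3 -m inch '[0,0,-0.05,0,0,0,0,-0.03,0,0,0,0,0,0,0]'| grep -E "eef_pos|wrist";python3 -m inch '[0,0,-0.03,0,0,0,0,0,0,0]'| grep -E "eef_pos|wrist"
python3 - <<'E'
from h import *
b=camera("wrist")
cv2.imwrite("pics/w3.png",cv2.resize(b[60:320,60:460],(800,520)))
E
```

```text
eef_pos: [469.6, -273.3, 109.0]
wrist_force: [1.1, -9.8, 3.2]
eef_pos: [469.9, -317.1, 109.0]
wrist_force: [-0.5, -3.4, 5.9]
eef_pos: [470.0, -317.7, 108.9]
wrist_force: [-0.5, 1.7, 8.4]
eef_pos: [470.1, -318.5, 108.9]
wrist_force: [-0.2, 3.0, 8.0]
```

View pics/w3.png

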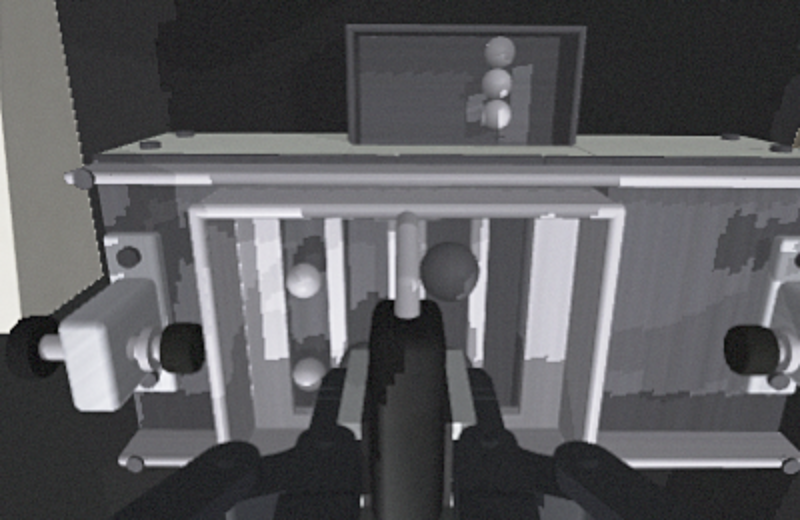

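Three small balls lie in the trough (497,85). The other two are in the -y slot (305,325) and will drop at the left end. I'll creep on to the right stop.

```bash
for k in 1; do python3 -m inch '[0,0,-0.05,0,0,0,0,0,0,0]'| grep -E "eef_pos|wrist"; python3 -m inch '[0,0,-0.04,0,0,0,0,0,0,0]'| grep -E "eef_pos|wrist"; python3 -m inch '[0,0,-0.03,0,0,0,0,0,0,0]'| grep -E "eef_pos|wrist"; python3 -m inch '[0,0,-0.02,0,0,0,0,0,0,0]'| grep -E "eef_pos|wrist"; done
```

```text
eef_pos: [470.2, -319.9, 108.9]
wrist_force: [0.5, 2.9, 8.4]
eef_pos: [470.2, -321.1, 108.9]
wrist_force: [0.4, 4.1, 7.1]
eef_pos: [470.2, -322.0, 109.0]
wrist_force: [0.1, 3.1, 7.6]
eef_pos: [470.2, -322.5, 108.9]
wrist_force: [-0.1, 2.8, 7.7]
```

```bash
python3 -m inch '[0,0,-0.03,0,0,0,0,0,0,0]'| grep -E "eef_pos|wrist"; python3 -m inch '[0,0,-0.03,0,0,0,0,0,0,0]'| grep -E "eef_pos|wrist"; python3 -m inch '[0,0,-0.03,0,0,0,0,0,0,0]'| grep -E "eef_pos|wrist"
```

```text
eef_pos: [470.3, -323.5, 108.9]
wrist_force: [0.6, 4.1, 7.7]
eef_pos: [470.3, -324.0, 108.9]
wrist_force: [0.6, 5.2, 7.9]
eef_pos: [470.3, -324.5, 108.9]
wrist_force: [-0.6, 7.1, 9.4]
```

```bash
python3 -m inch '[0,0,-0.03,0,0,0,0,0,0,0]'| grep -E "eef_pos|wrist"; python3 -m inch '[0,0,-0.02,0,0,0,0,0,0,0]'| grep -E "eef_pos|wrist"
```

```text
eef_pos: [470.3, -325.0, 108.9]
wrist_force: [-1.5, 10.4, 9.4]
eef_pos: [470.3, -325.2, 109.0]
wrist_force: [-1.5, 11.2, 11.7]
```

```bash
python3 -m inch '[0,0,0.65,0,0,0,0,0.98,0,0,0,0,0,0,0,0,0,0,0,0]'| grep -E "eef_pos|wrist"; python3 -m inch '[0,0,0.04,0,0,0,0,0,0,0]'| grep -E "eef_pos|wrist";python3 -m inch '[0,0,0.04,0,0,0,0,0,0,0]'| grep -E "eef_pos|wrist"; python3 -m inch '[0,0,0.03,0,0,0,0,0,0,0]'| grep -E "eef_pos|wrist"
```

```text
eef_pos: [470.2, -277.1, 108.9]
wrist_force: [0.5, 3.8, 6.4]
eef_pos: [470.1, -277.1, 108.9]
wrist_force: [-0.1, 0.4, 6.5]
eef_pos: [470.0, -276.3, 108.9]
wrist_force: [-0.4, -0.7, 5.1]
eef_pos: [469.9, -275.7, 109.0]
wrist_force: [0.6, -2.0, 4.6]
```

```bash
python3 -m inch '[0,0,0.04,0,0,0,0,0,0,0]'| grep -E "eef_pos|wrist"; python3 -m inch '[0,0,0.03,0,0,0,0,0,0,0]'| grep -E "eef_pos|wrist";python3 -m inch '[0,0,0.03,0,0,0,0,0,0,0]'| grep -E "eef_pos|wrist"; python3 -m inch '[0,0,0.02,0,0,0,0,0,0,0]'| grep -E "eef_pos|wrist"
python3 - <<'E'
from h import *
b=camera("wrist")
cv2.imwrite("pics/w4.png",cv2.resize(b[60:320,60:460],(800,520)))
E
```

```text
eef_pos: [469.9, -274.6, 109.0]
wrist_force: [-0.5, -2.6, 5.7]
eef_pos: [469.8, -274.1, 108.9]
wrist_force: [0.6, -6.3, 4.7]
eef_pos: [469.8, -273.7, 108.9]
wrist_force: [0.7, -9.1, 4.3]
eef_pos: [469.7, -273.4, 109.0]
wrist_force: [1.4, -9.0, 3.4]
```

View pics/w4.png

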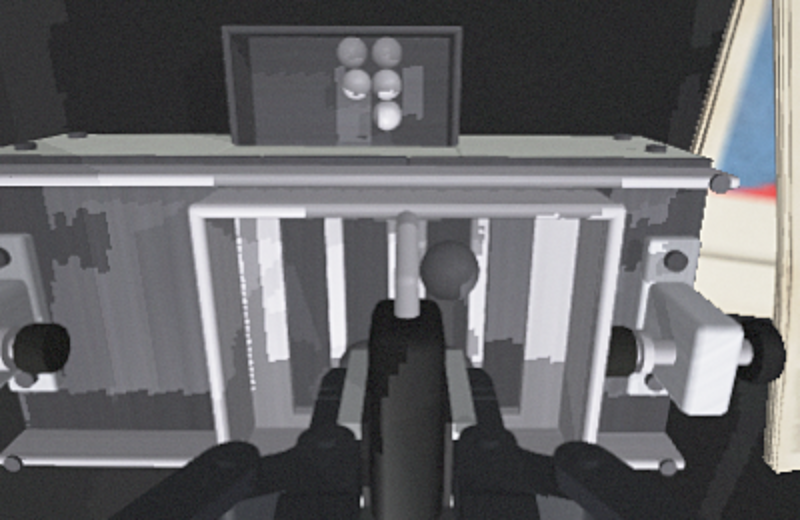

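All five small balls are in the trough (350-387, 52-115). One more push left for margin, then a second press on the right stop.

```bash
python3 -m inch '[0,0,0.02,0,0,0,0,0,0,0]'| grep -E "eef_pos|wrist"; python3 -m inch '[0,0,-0.4,0,0,0,0,-0.6,0,0,0,0,-0.6,0,0,0,0,-0.05,0,0,0,0,0,0,0]'| grep -E "eef_pos|wrist"; python3 -m inch '[0,0,-0.05,0,0,0,0,0,0,0]'| grep -E "eef_pos|wrist";python3 -m inch '[0,0,-0.04,0,0,0,0,0,0,0]'| grep -E "eef_pos|wrist"
```

```text
eef_pos: [469.7, -273.1, 109.1]
wrist_force: [1.3, -9.9, 2.8]
eef_pos: [470.1, -321.5, 109.0]
wrist_force: [1.5, -3.2, 5.3]
eef_pos: [470.1, -321.9, 108.9]
wrist_force: [-0.7, 0.9, 7.1]
eef_pos: [470.1, -322.8, 108.9]
wrist_force: [-0.3, 2.8, 8.2]
```

```bash
python3 -m inch '[0,0,-0.05,0,0,0,0,0,0,0]'| grep -E "eef_pos|wrist"; python3 -m inch '[0,0,-0.04,0,0,0,0,0,0,0]'| grep -E "eef_pos|wrist";python3 -m inch '[0,0,-0.03,0,0,0,0,0,0,0]'| grep -E "eef_pos|wrist";python3 -m inch '[0,0,-0.03,0,0,0,0,0,0,0]'| grep -E "eef_pos|wrist"
```

```text
eef_pos: [470.2, -324.0, 108.9]
wrist_force: [-0.0, 4.3, 8.5]
eef_pos: [470.2, -324.6, 108.9]
wrist_force: [-1.3, 7.2, 9.5]
eef_pos: [470.2, -325.0, 108.9]
wrist_force: [-1.7, 9.0, 10.6]
eef_pos: [470.2, -325.4, 108.9]
wrist_force: [-1.4, 13.2, 11.3]
```

```bash
python3 -m inch '[0,0,0.3,0,0,0,0,0.6,0,0,0,0,0,0,0,0,0,0,-0.2,0,0,0,0,-0.5,0,0,0,0,-0.7,0,0,0,0,-0.7,0,0,0,0,-0.5,0,0,0,0,-0.3,0,0,0,0,0,0]'| grep -E "eef|wrist|open"; python3 -m inch '[0,-0.06,0.4,0,0,0,-0.1,0.7,0,0,0,-0.14,0.95,0,0,0,-0.14,0.95,0,0,0,-0.14,0.95,0,0,0,-0.14,0.95,0,0,0,-0.14,0.95,0,0,0,-0.14,0.95,0,0,0,-0.14,0.95,0,0,0,-0.14,0.95,0,0,0,-0.14,0.95,0,0,0,-0.14,0.95,0,0,0,-0.14,0.95,0,0,0,-0.14,0.95,0,0,0,-0.14,0.95,0,0,0,-0.14,0.8,0,0,0,-0.1,0.5,0,0,0,0,0.2,0,0,0,0,0,0,0,0,0,0,0,0]'
python3 - <<'E'
from h import *
b=camera("wrist");ci=camera_info("wrist")
rect,c=tray(b,ci);print(rect,cv2.boxPoints(rect).round(1).tolist())
cv2.imwrite("pics/w5.png",cv2.resize(b,(800,600)))
E
```

```text
eef_pos: [469.8, -301.2, 196.2]
eef_rot: [0.001, -0.0, 1.0, -0.0]
wrist_force: [-0.0, -0.1, -5.9]
opening: 0.2
time_s: 16.45
eef_pos: [535.5, 146.9, 195.1]
eef_rot: [-0.0, -0.0, 1.0, -0.0]
wrist_force: [0.5, 0.0, -5.2]
opening: 0.195
finger_force: 78.8
((535.1158447265625, 283.3469543457031), (148.62387084960938, 124.2940673828125), 77.5199203491211) [[458.3999938964844, 224.1999969482422], [579.7000122070312, 197.39999389648438], [611.9000244140625, 342.5], [490.5, 369.29998779296875]]
```

View pics/w5.png

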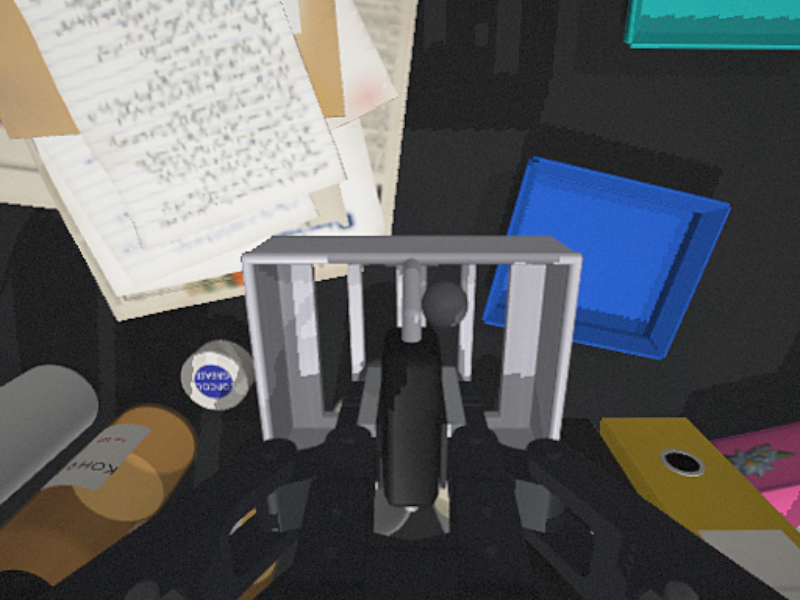

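The blue tray shows at (610,255) in the wrist picture, clear of the carried sieve, whose front edge runs from (243,257) to (582,257). The teal tray is at the top right. I'll work out the offset between sieve and tool.

```bash
python3 - <<'E'
from h import *
ci=camera_info("wrist");s=r.sense();print(s["eef_pos"],s["eef_rot"],s["time_s"])
z=s["eef_pos"][2]-13
p=w2(np.array([[243,256],[582,256],[410,256]])*.64,z,ci);print(p.round(1),"sieve centre est",p[:2].mean(0)+[48,0])
g=w2(np.array([[412,330],[411,507]])*.64,s["eef_pos"][2]+28,ci);print("grip",g,g.mean(0))
E
```

```text
[535.57512734 146.73245498 195.2660097 ] [-1.23033888e-04 -1.27527507e-04  9.99999979e-01 -1.04739290e-04] 16.5
[[490.   86. ]
 [489.9 206.6]
 [490.  145.4]] sieve centre est [537.96596126 146.29726235]
grip [[500.97279473 146.03389833]
 [562.87142818 145.81533181]] [531.92211145 145.92461507]
```

```bash
python3 -m inch '[0,0.02,0.4,0,0,0,0.02,0.9,0,0,0,0.02,0.98,0,0,0,0.02,0.95,0,0,0,0,0.8,0,0,0,0,0.4,0,0,0,0,0.15,0,0,0,0,0,0.3,0.4,0,0,0,0.5,0.4,0,0,0,0.7,0.4,0,0,0,0.7,0.36,0,0,0,0.5,0,0,0,0,0.3,0,0,0,0,0.2,0,0,0,0,0,0,0,0,0,0,0]'
python3 - <<'E'
from h import *
b=camera("wrist");ci=camera_info("wrist");s=r.sense();print(s["eef_pos"],s["eef_rot"])
rect,c=tray(b,ci);print(rect)
cv2.imwrite("pics/w6.png",cv2.resize(b,(800,600)))
E
```

```text
time_s: 18.1
eef_pos: [533.6, 285.1, 100.3]
eef_rot: [0.001, 0.108, 0.994, 0.0]
wrist_force: [0.8, -0.8, -6.0]
opening: 0.195
finger_force: 79.0
[533.65990651 285.22295229 100.50300676] [6.42947331e-04 1.08042568e-01 9.94145891e-01 5.80142548e-04]
((485.1783142089844, 294.5079345703125), (148.17527770996094, 22.72184181213379), 77.92071533203125)
```

View pics/w6.png

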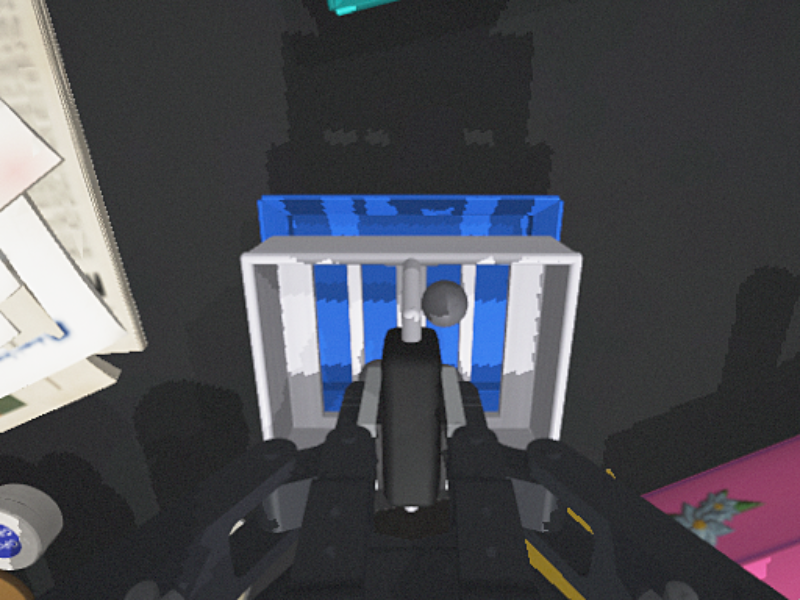

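The sieve is square over the tray. The tray's front rim runs (258,197)-(563,197) and the sieve's front edge (243,256)-(582,256).

```bash
python3 - <<'E'
from h import *
from scipy.spatial.transform import Rotation as Ro
ci=camera_info("wrist");s=r.sense();q=s["eef_rot"];M=Ro.from_quat([*q[1:],q[0]]).as_matrix();print(M.round(3))
T=M[:2,:2];o=s["eef_pos"][:2]
a=(w2(np.array([[258,196.5],[563,196.5]])*.64,24,ci)-o)@T
b=(w2(np.array([[243,256],[582,256]])*.64,s["eef_pos"][2]-13,ci)-o)@T
print("tray front corners tool xy",a.round(1),"sieve",b.round(1))
print("tray centre in tool by 1st look",(np.array([535.1,283.3])-o)@T, "sieve y c",b[:,1].mean(),"tray y c",a[:,1].mean(),"tray x c",a[:,0].mean()-62.5+.5,"sieve x c",b[:,0].mean()-48)
E
```

```text
[[-0.977  0.215  0.001]
 [ 0.215  0.977  0.001]
 [-0.001  0.001 -1.   ]]
tray front corners tool xy [[ 59.  -74.1]
 [ 59.1  72.1]] sieve [[ 45.4 -60.5]
 [ 45.4  59.9]]
tray centre in tool by 1st look [-1.81956165 -1.56869697] sieve y c -0.2986876502179925 tray y c -0.9768065481345687 tray x c -2.9495217982073143 sieve x c -2.6125892072677033
```

```bash
python3 -m inch '[0,0,-0.03,0.2,0,0,0,0,0.3,0,0,0,0,0.3,0,0,0,0,0.2,0,0,0,0,0.15,0,0,0,0,0.1,0,0,0,0,0,0]'|grep -E "eef|wrist"; python3 -m inch '[0,0,0,0.07,0,0,0,0,0.07,0,0,0,0,0,0]'|grep -E "eef|wrist"
```

```text
eef_pos: [532.8, 283.9, 61.3]
eef_rot: [-0.0, 0.108, 0.994, -0.0]
wrist_force: [-0.7, -0.0, -5.9]
eef_pos: [532.8, 284.0, 57.3]
eef_rot: [-0.0, 0.108, 0.994, -0.0]
wrist_force: [-0.2, -0.1, -6.6]
```

```bash
python3 -m inch '[0,0,0,0.07,0,0,0,0,0.06,0,0,0,0,0,0]'|grep -E "eef|wrist"; python3 -m inch '[0,0,0,0.05,0,0,0,0,0,0]'|grep -E "eef|wrist"; python3 -m inch '[0,0,0,0.03,0,0,0,0,0,0]'|grep -E "eef|wrist"
```

```text
eef_pos: [532.8, 283.9, 53.3]
eef_rot: [-0.0, 0.108, 0.994, -0.0]
wrist_force: [-0.1, 0.3, -4.9]
eef_pos: [532.9, 284.0, 52.0]
eef_rot: [-0.0, 0.108, 0.994, -0.0]
wrist_force: [-0.4, -0.7, -4.8]
eef_pos: [532.9, 284.0, 51.2]
eef_rot: [-0.0, 0.108, 0.994, -0.0]
wrist_force: [0.4, 0.1, -5.2]
```

```bash
python3 -m inch '[0,0,0,0.03,0,0,0,0,0,0]'|grep -E "eef_p|wrist"; python3 -m inch '[0,0,0,0.02,0,0,0,0,0,0]'|grep -E "eef_p|wrist"
```

```text
eef_pos: [533.3, 284.2, 51.0]
wrist_force: [-0.1, -1.0, -2.6]
eef_pos: [533.4, 284.2, 51.0]
wrist_force: [-1.2, -1.7, 3.2]
```

```bash
python3 -m inch '[1,0,0,0,0,1,0,0,0,0,1,0,0,0,0,1,0,0,0,0,1,0,0,0,0,1,0,0,0,0,1,0,0,0,0,1,0,0,-0.3,0,1,0,0,-0.6,0,1,0,0,-0.9,0,1,0,0,-0.9,0,1,0,0,-0.9,0,1,0,0,-0.6,0,1,0,0,0,0,1,0,0,0,0]'
python3 - <<'E'
from h import *
b=camera("wrist")
cv2.imwrite("pics/w7.png",cv2.resize(b[60:384],(800,506)))
E
```

```text
time_s: 21.75
eef_pos: [533.0, 284.2, 176.2]
eef_rot: [0.0, 0.108, 0.994, 0.001]
wrist_force: [-0.1, -0.0, -1.7]
opening: 0.999
finger_force: 0.0
```

View pics/w7.png

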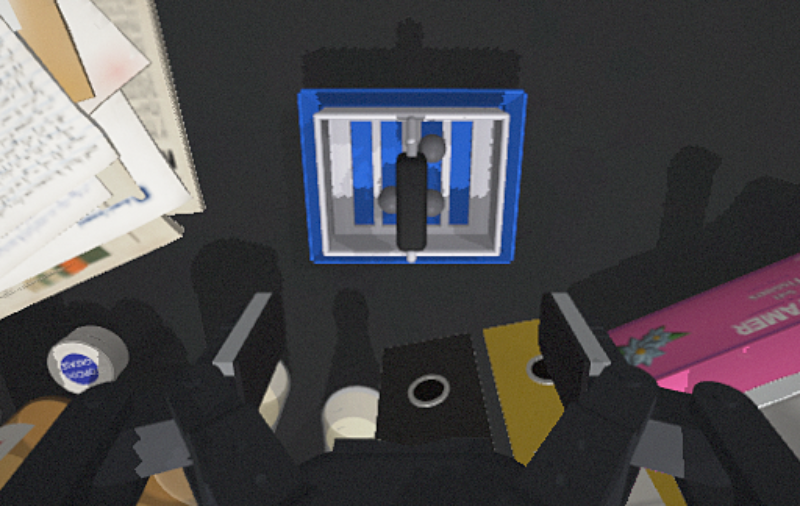

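The sieve sits level and centred inside the blue rim (412,180), with the three large balls at (432,148), (393,200) and (430,200). The gripper is clear, so I'm handing in.

```bash
python3 -c "
from bench import r
print(r.sign_off())"
```

```text
the job is handed in; nothing more can be done
None
```

I've handed the job in; no verdict came back. All five small balls are in the trough, the sieve was pressed on each rubber stop twice, and it now sits released in the blue wash tray with the three large balls in it.

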